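# Stack the sorting trays on their base, wax ring inside, lid on

## Robot

A 7-joint arm with a two-finger parallel gripper is mounted at the origin on a cart in front of the work surface, level with it; the furniture and walls round the work are solid. World frame = base frame: x ahead of the robot, y to its left, z up, the work surface at z = 0. Lengths are in m, angles in rad, forces in N, time in s.
With the tool pointing down it reaches from about 0.425 to 0.875 m from the base axis. Payload 8.4 kg.
Tool frame: the origin (TCP) lies midway between the tips of the shut fingers; the grasp point (between the pads) lies 19 mm behind it (hold_point_z is the distance from the TCP to the grasp point, in m); z points along the fingers, y is the direction in which the jaws open and shut (so a half turn about z gives the same grasp; the last joint's range is limited). The gripper opens to 87 mm and grips with 3 to 60 N. Pads are 19 mm wide; open, the fingers measure 117 mm over their backs; the gripper's body (75 mm by 190 mm) begins 51 mm behind the grasp point.
Start: joints at [1.085, 0.333, 0.04, 1.465, -0.013, 1.343, -0.059], TCP at [0.245, -0.602, 0.223] pointing down, gripper open.
Joint ranges: [-2.58, 2.58], [-0.38, 2.09], [-1.3, 1.39], [0.25, 2.4], [-1.5, 4.64], [0.08, 2.09], [-2.65, 2.65]. Speed limits (rad/s): [2.22, 2.22, 2.79, 2.79, 3.14, 3.14, 3.14].

## Interface

Orientations are given as [roll, pitch, yaw] about the fixed x, y, z axes, in that order (R = Rz(yaw) Ry(pitch) Rx(roll)).
In Python, from station import get_state, camera, job_done, hold_point_z gives the robot as it stands. The module is installed in compiled form; this text tells all that it offers.
- The arm moves only by the shell command python3 -m inch 'ROWS' [OPENING] [FORCE]. ROWS is a JSON object of lists of equal length, an entry for each row: "xyz": the shift along the tool's x, y, z in mm, a list of three; "dr": the turn, a rotation vector about the tool's x, y, z in degrees, a list of three. A call has 1 to 20 rows; each row is the pose to reach, as a shift and turn from the pose commanded when the call began, along the tool's axes at that moment; what a row does not reach only later rows make up. A row lasts 1/10 s, in which the tool goes at most 50 mm and 8.59 degrees, less where a joint would pass 70% of its speed; a pose out of reach is approached as far as the arm can. A call with a gripper value outside its range is refused whole. OPENING is the finger opening in mm, from 0 to 87, set as the call begins (- or left out, the last holds). The fingers move at their own pace and stop on an object; FORCE is the grip in N (left out, the last holds). Time passes only in rows, so rows that repeat a pose let the fingers close. It gives the time, the measured TCP pose, the force and the opening at its end, in the units of the state.
- get_state(): the state, without advancing time (a new reading comes with each control period).
- camera(name): name is "scene" or "top" or "wrist"; returns a dict with "image" (384x512x3 uint8, red, green, blue), "fx", "fy", "cx", "cy" (pixels), "rvec" (rotation vector, rad) and "tvec" (3), from world to camera coordinates, as OpenCV has them. Camera axes: x right, y down, z forward; pixel columns grow to the right and rows downward; lengths in m; the calibration is good to about 2 mm. The wrist camera is an equidistant fisheye: a pixel r from the principal point sees the ray r / f radians off the axis. A picture is of the moment at which its call begins. There is no depth.
- job_done(): hands the job in, once; it reports no verdict.
The state is a dict: "time_s": time; "qpos": joint angles; "joint_velocities": joint speeds; "joint_torque": joint torques, N m; "position": TCP position; "ee_rot": TCP orientation; "force": force on the tool from outside, world axes, zero at the start; "wrist_torque": the same for the moment, N m; "grip_width": finger opening in m.
Only numpy, scipy, OpenCV 4.12 (cv2) and the standard library are available. Lean on these libraries where they do the work, as an engineer would, in place of code of your own. Each camera call takes 0.05 s, during which the arm holds its last target.

## Task

Pack the sorting set away on its metal base plate: first seat the green tray on the base plate, then the blue tray on the green one, then lay the purple wax ring flat inside the blue tray, and last put the wooden lid on the blue tray. Turn each piece so that its two cut corners lie over those of the piece below, so that it sits fully home and level. The red tray is still in use: leave it where it is.

Things in the scene. Friction and masses are not known exactly. Their poses are not given: they have to be found in the camera images.
- base_plate: Bare grey metal base plate, fixed. Origin: centre of underside; z up. 100 (x) x 62 (y) mm; the two +x corners are cut at 45 deg, 14 mm legs. +x points away from the robot within 0.35 rad, as on the trays and lid at the start. Flat shoulder 8 mm up; on it an 8 mm high rim, 5 mm inside the outline. A tray seated on it has its origin 8 mm above this one's.
- green_tray: Green tray, black ribs on its floor, 90 g. Origin: centre of underside; z up. 100 (x) x 62 (y) mm; the two +x corners are cut at 45 deg, 14 mm legs. Straight sides to grip, 17 mm high; floor and shoulder 17 mm up; 8 mm rim above. Hollow below: 3 mm skirt, 14 deep, slips over the rim below (2 mm play all round, 3.6 on entry) onto its shoulder. A piece seated on it has its origin 17 mm above.
- blue_tray: Blue tray, grey empty floor, 90 g; same outside, skirt and rim as the green one. Origin: centre of underside; z up. 100 (x) x 62 (y) mm; the two +x corners are cut at 45 deg, 14 mm legs. Sides 17 mm high. Pocket inside the rim 82 (x) x 44 (y) mm at its mouth, 8 deep, floor 17 mm above the origin. Seated on the green tray its origin is 17 mm above the green one's.
- red_tray: Red tray, else exactly like the blue one: not part of the stack, to be left alone. Origin: centre of underside; z up. 100 (x) x 62 (y) mm; the two +x corners are cut at 45 deg, 14 mm legs. 
- lid: Dark wooden lid, small flat brass plate on top, 80 g. Origin: centre of underside; z up. 100 (x) x 62 (y) mm; the two +x corners are cut at 45 deg, 14 mm legs. 17 mm high, flat top, straight sides to grip across the 62 mm. Hollow below with the same skirt as the trays; seated on a tray, its origin is 17 mm above the tray's.
- wax_ring: Short round ring of purple carving wax, outer diameter 32, hole 14, 10 mm high, 20 g, lying flat on the bench. Origin: centre of underside; z up. In the blue tray its origin is 17 mm above the tray's and its top stands 2 mm over the rim; the lid clears it. Open fingers must fit in the pocket: grip along the tray's length.

How it is judged:
By the outcome, as a careful person would: the job done as asked, in the order asked, and still so for the second after the job is handed in, with the robot touching nothing.
It also fails if it takes over 109 s, if anything falls off the work surface, if the arm or the gripper's body presses on something with over 40 N, if the wrist force passes 120 N, or if a joint passes its speed limit or range.

## Working session

There is one attempt and no reset: what is moved stays moved. The work goes in short steps, Python scripts to look and compute and a shell command to move; the robot and the scene stay as the last step left them, time stands still between calls to the robot, and variables do not carry over. Pictures are saved under pics/ and viewed, and the job is handed in when it is done.

```bash
mkdir -p pics; python3 - <<'E'
from station import *
import cv2
print(get_state(), hold_point_z)
for n in ["scene","top","wrist"]:
    c=camera(n); cv2.imwrite(f"pics/{n}0.png",c["image"][:,:,::-1]); print(n,{k:c[k] for k in c if k!="image"})
E
```

```text
{'time_s': 0.0, 'qpos': array([ 1.08479152,  0.33391121,  0.0398443 ,  1.46627237, -0.01340527,
        1.34329589, -0.05852192]), 'joint_velocities': array([ 1.33400593e-03, -8.57135654e-04, -7.67644226e-05, -8.75901939e-04,
       -1.45033052e-03, -1.11467006e-03,  1.04793647e-03]), 'joint_torque': array([-8.67042127e-04, -6.56365013e+01,  1.33462250e+00, -4.03812003e+01,
       -5.98831102e-02,  4.48874733e-02,  1.30510134e-04]), 'position': array([ 0.24501409, -0.60154532,  0.22165813]), 'ee_rot': array([-3.13997430e+00,  9.54146060e-05,  3.86792407e-01]), 'force': array([-0.143747  , -0.75904459,  0.21259068]), 'wrist_torque': array([ 0.01696745,  0.00706144, -0.00257477]), 'grip_width': 0.08723058329375258} 0.0187
scene {'fx': 423.45590458099275, 'fy': 423.45590458099275, 'cx': 260.6526793106077, 'cy': 190.19681466017036, 'rvec': array([ 0.7293306 , -2.58721489,  1.13917372]), 'tvec': array([0.4854052 , 0.21780122, 0.82168404])}
top {'fx': 405.9989759780838, 'fy': 405.9989759780838, 'cx': 260.769347973847, 'cy': 194.38067909125348, 'rvec': array([ 2.21122994, -2.16676042,  0.09365303]), 'tvec': array([-0.008066  ,  0.56129383,  0.86509214])}
wrist {'fx': 297.3186396354542, 'fy': 297.3186396354542, 'cx': 254.53715136876949, 'cy': 193.19086503923745, 'rvec': array([-2.42231506,  1.62938497,  0.21339681]), 'tvec': array([-0.64941238, -0.02966041,  0.39006375])}
```

View pics/top0.png

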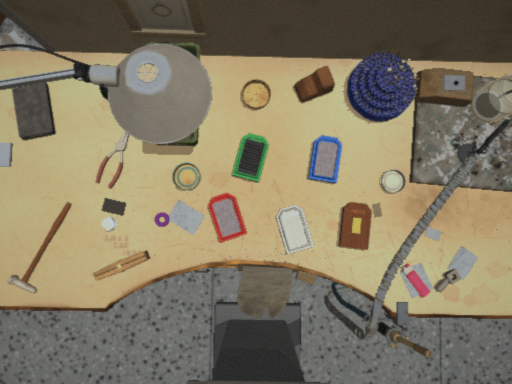

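View pics/scene0.png

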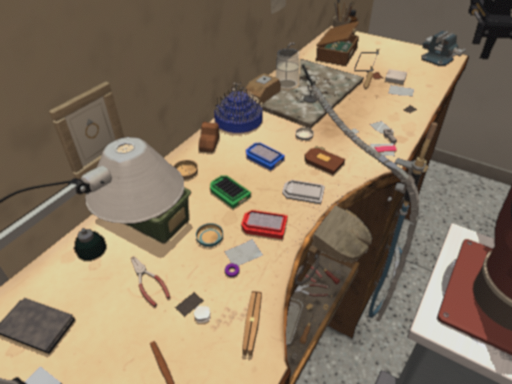

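View pics/wrist0.png

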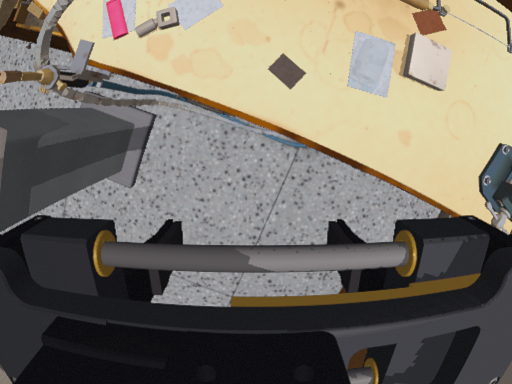

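The top view (robot at the bottom, x up) shows green at (250,158), blue (325,159), red (227,217), base plate (295,230), lid (355,226) and ring (162,219). Next I measure them.

```bash
cat > h.py <<'E'
import numpy as np, cv2
from station import *
def cam(n,save=None):
    c=camera(n)
    if save: cv2.imwrite(f"pics/{save}.png",c["image"][:,:,::-1])
    c["R"]=cv2.Rodrigues(c["rvec"])[0]; c["C"]=-c["R"].T@c["tvec"]; c["name"]=n
    return c
def rays(c,uv):
    uv=np.asarray(uv,float).reshape(-1,2)
    p=np.c_[(uv[:,0]-c["cx"])/c["fx"],(uv[:,1]-c["cy"])/c["fy"]]
    if c["name"]=="wrist":
        th=np.linalg.norm(p,axis=1); s=np.where(th>1e-9,np.sin(th)/np.maximum(th,1e-9),1)
        d=np.c_[p*s[:,None],np.cos(th)]
    else: d=np.c_[p,np.ones(len(p))]
    return d@c["R"]
def onto(c,uv,z):
    d=rays(c,uv); return c["C"]+d*((z-c["C"][2])/d[:,2])[:,None]
def proj(c,P):
    q=np.asarray(P,float).reshape(-1,3)@c["R"].T+c["tvec"]
    if c["name"]=="wrist":
        r=np.linalg.norm(q[:,:2],axis=1); th=np.arctan2(r,q[:,2]); p=q[:,:2]/np.maximum(r,1e-9)[:,None]*th[:,None]
    else: p=q[:,:2]/q[:,2:]
    return np.c_[p[:,0]*c["fx"]+c["cx"],p[:,1]*c["fy"]+c["cy"]]
def zoom(c,u0,v0,u1,v1,k,name):
    im=c["image"][v0:v1,u0:u1,::-1]; cv2.imwrite(f"pics/{name}.png",cv2.resize(im,None,fx=k,fy=k,interpolation=cv2.INTER_CUBIC))
E
python3 - <<'E'
from h import *
c=cam("top"); print(c["C"]); zoom(c,140,120,400,270,3,"topz")
s=cam("scene"); print(s["C"]); zoom(s,190,130,350,290,4,"scz")
hsv=cv2.cvtColor(c["image"],cv2.COLOR_RGB2HSV)
for n,(u,v) in dict(g=(265,140),b=(312,175),r=(213,210),lid=(345,220),base=(280,215),base2=(295,230),ring=(157,219)).items():
    print(n,hsv[v-1:v+2,u-2:u+3].reshape(-1,3).tolist())
E
```

```text
[0.49565962 0.01278227 0.90424465]
[0.17152849 0.64462692 0.71641771]
g [[66, 143, 150], [64, 131, 161], [50, 97, 166], [29, 83, 166], [22, 90, 189], [66, 148, 148], [66, 138, 153], [63, 126, 158], [47, 95, 147], [25, 87, 173], [66, 146, 138], [66, 152, 129], [66, 140, 149], [62, 118, 168], [36, 86, 172]]
b [[109, 168, 170], [109, 163, 144], [109, 182, 101], [110, 176, 152], [114, 94, 154], [109, 168, 179], [109, 164, 149], [109, 172, 105], [110, 179, 131], [110, 169, 145], [109, 167, 195], [109, 170, 178], [109, 177, 140], [109, 171, 125], [110, 169, 121]]
r [[2, 189, 154], [1, 175, 169], [1, 121, 167], [1, 46, 150], [177, 17, 151], [1, 181, 173], [1, 175, 166], [1, 128, 169], [1, 53, 148], [0, 21, 144], [2, 183, 185], [2, 184, 162], [1, 163, 175], [1, 80, 157], [0, 31, 142]]
lid [[11, 155, 99], [11, 154, 111], [11, 144, 115], [11, 155, 115], [10, 156, 113], [11, 144, 101], [10, 154, 111], [11, 162, 112], [11, 149, 115], [10, 153, 112], [10, 157, 101], [10, 156, 111], [10, 145, 114], [10, 149, 113], [10, 154, 114]]
base [[33, 17, 180], [38, 17, 164], [27, 17, 133], [23, 19, 162], [30, 13, 178], [45, 17, 182], [37, 17, 139], [23, 23, 144], [32, 19, 178], [33, 13, 195], [33, 18, 166], [30, 15, 132], [28, 21, 160], [34, 19, 187], [35, 16, 196]]
base2 [[35, 16, 196], [35, 14, 194], [35, 17, 197], [33, 15, 192], [32, 17, 193], [30, 13, 194], [33, 14, 195], [36, 19, 198], [38, 16, 196], [35, 16, 196], [35, 17, 195], [36, 18, 196], [39, 17, 199], [32, 17, 197], [35, 16, 194]]
ring [[149, 97, 121], [144, 151, 133], [144, 156, 134], [146, 113, 106], [16, 64, 144], [148, 121, 122], [144, 153, 133], [144, 147, 135], [150, 87, 100], [22, 74, 161], [148, 113, 122], [144, 153, 133], [145, 152, 136], [146, 117, 107], [15, 63, 137]]
```

View pics/topz.png

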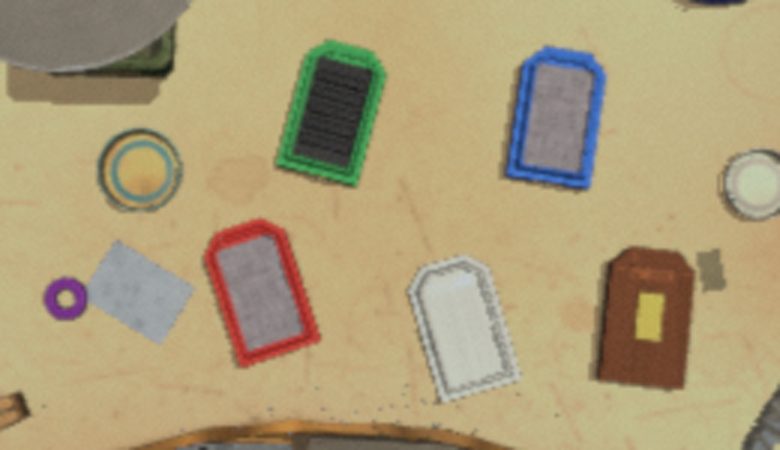

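View pics/scz.png

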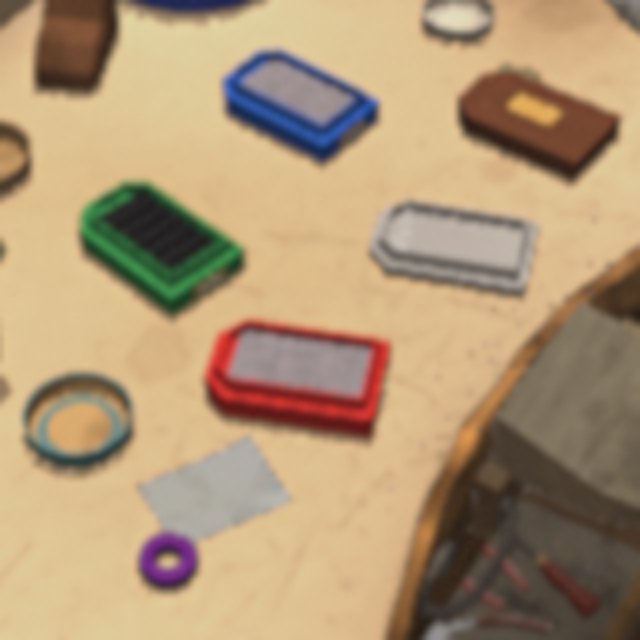

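```bash
cat > meas.py <<'E'
from h import *
RNG=dict(green=((50,70,50),(85,255,255)),blue=((100,110,50),(120,255,255)),red=((170,100,60),(6,255,255)),lid=((5,110,40),(14,255,165)),base=((0,0,110),(180,40,255)),ring=((130,50,40),(160,255,255)))
def mask(c,box,name,k=4):
    u0,v0,u1,v1=box; im=cv2.resize(c["image"][v0:v1,u0:u1],None,fx=k,fy=k,interpolation=cv2.INTER_CUBIC)
    h=cv2.cvtColor(im,cv2.COLOR_RGB2HSV); lo,hi=RNG[name]
    if lo[0]>hi[0]: m=cv2.inRange(h,lo,(180,)+hi[1:])|cv2.inRange(h,(0,)+lo[1:],hi)
    else: m=cv2.inRange(h,lo,hi)
    cs,_=cv2.findContours(m,cv2.RETR_EXTERNAL,cv2.CHAIN_APPROX_NONE)
    ct=max(cs,key=cv2.contourArea).reshape(-1,2).astype(float)
    # pixel-center mapping; contour runs on inner border pixels
    return (ct+0.5)/k-0.5+np.array([u0,v0]),cv2.contourArea(max(cs,key=cv2.contourArea))/k/k,m
def edges(P,yaw,q):
    a=np.c_[P[:,:2]@[np.cos(yaw),np.sin(yaw)],P[:,:2]@[-np.sin(yaw),np.cos(yaw)]]
    return a
def rect(c,uv,zt,zb=0.,L=.1,W=.062):
    Pt=onto(c,uv,zt); Pb=onto(c,uv,zb)
    (cx,cy),(w,h),an=cv2.minAreaRect((Pt[:,:2]*1000).astype(np.float32))
    yaw=np.radians(an if w>h else an+90); yaw=(yaw+np.pi/2)%np.pi-np.pi/2
    e=np.array([[np.cos(yaw),np.sin(yaw)],[-np.sin(yaw),np.cos(yaw)]])
    o=e@c["C"][:2]; a=Pt[:,:2]@e.T; b=Pb[:,:2]@e.T; ctr=[]; sz=[]
    for i in (0,1):
        mid=(a[:,i].max()+a[:,i].min())/2
        f=lambda x,s: np.sort(x*s)[-max(3,len(x)//40):].mean()*s if False else np.quantile(x*s,.985)*s
        hi=f((a if a[:,i].max()>o[i] else b)[:,i],1); lo=f((a if a[:,i].min()<o[i] else b)[:,i],-1)
        # side facing camera: use bottom height ; far side: top
        ctr.append((hi+lo)/2); sz.append(hi-lo)
    return e.T@ctr,yaw,np.array(sz)*1000
E
python3 - <<'E'
from meas import *
c=cam("top")
B=dict(green=(225,125,280,195),blue=(300,125,350,190),red=(200,185,255,250),lid=(332,195,378,255),base=(270,200,318,258),ring=(150,207,175,232))
for n,b in B.items():
    uv,A,m=mask(c,b,n)
    if n=="ring":
        P=onto(c,uv,.005); (x,y),r=cv2.minEnclosingCircle((P[:,:2]*1000).astype(np.float32)); print(n,x,y,r,P.mean(0)); continue
    p,y,s=rect(c,uv,.008 if n=="base" else .017); print(n,p.round(4),round(y,4),s.round(1),A)
    cv2.imwrite(f"pics/m_{n}.png",m)
E
```

```text
green [0.6461 0.0271] -0.2401 [98.  60.9] 1182.59375
blue [ 0.6455 -0.1388] -0.1391 [97.  59.5] 1164.625
red [0.5125 0.0783] 0.346 [98.5 60.9] 1212.8125
lid [ 0.4984 -0.2062] -0.0985 [98.8 59.2] 1227.28125
base [ 0.4893 -0.0709] 0.3045 [99.3 61.8] 1209.03125
ring 503.4666442871094 220.67864990234375 15.560083389282227 [0.50334144 0.22076367 0.005     ]
```

```bash
python3 - <<'E'
from h import *
c=cam("top"); s=cam("scene"); im=s["image"][:,:,::-1].copy()
im=cv2.resize(im[40:340,260:500],None,fx=2.5,fy=2.5,interpolation=cv2.INTER_CUBIC)
for (u,v) in [(465,150),(447,185),(430,213),(410,248),(392,280),(375,315)]:
    d=rays(c,[(u,v)])[0]
    for z in np.arange(0,.5,.05):
        P=c["C"]+d*(z-c["C"][2])/d[2]; p=(proj(s,P)[0]-[260,40])*2.5
        cv2.circle(im,(int(p[0]),int(p[1])),2,(0,0,255) if round(z*100)%10==0 else (255,0,0),-1)
    P0=onto(c,[(u,v)],0)[0]; p=(proj(s,P0)[0]-[260,40])*2.5; cv2.putText(im,str(u),(int(p[0]),int(p[1])),0,.4,(0,120,0))
    print(u,v,P0.round(3), onto(c,[(u,v)],.3)[0].round(3))
cv2.imwrite("pics/hose.png",im)
E
```

```text
465 150 [ 0.673 -0.458  0.   ] [ 0.614 -0.302  0.3  ]
447 185 [ 0.593 -0.415  0.   ] [ 0.561 -0.273  0.3  ]
430 213 [ 0.529 -0.376  0.   ] [ 0.518 -0.247  0.3  ]
410 248 [ 0.45  -0.331  0.   ] [ 0.465 -0.217  0.3  ]
392 280 [ 0.379 -0.29   0.   ] [ 0.418 -0.19   0.3  ]
375 315 [ 0.303 -0.253  0.   ] [ 0.367 -0.165  0.3  ]
```

View pics/hose.png

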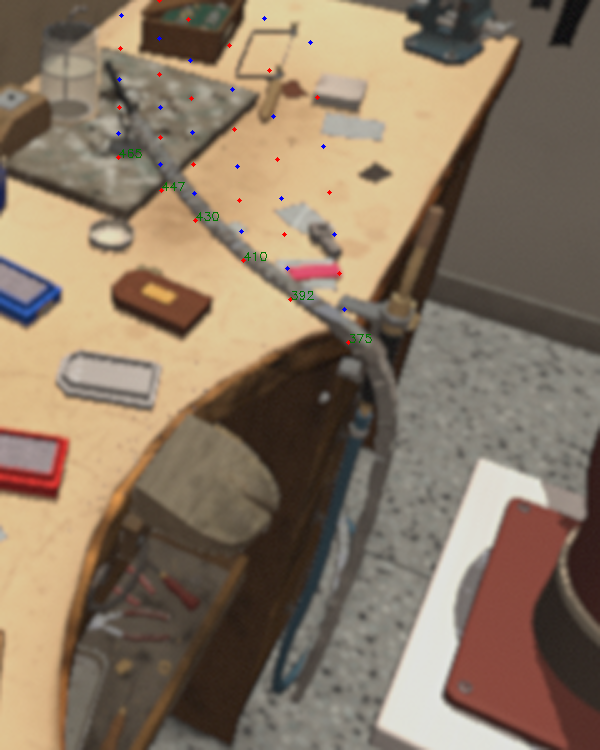

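```bash
python3 - <<'E'
from h import *
c=cam("top"); s=cam("scene")
for a,b in [((160,93),(136,188)),((148,72),(122,148))]:
    d1=rays(c,[a])[0];d2=rays(s,[b])[0]
    A=np.c_[d1,-d2]; t=np.linalg.lstsq(A,s["C"]-c["C"],rcond=None)[0]
    p1=c["C"]+t[0]*d1;p2=s["C"]+t[1]*d2; print(p1.round(3),p2.round(3), "r", 51/406*(c["C"][2]-p1[2]))
E
```

```text
[0.754 0.21  0.106] [0.755 0.21  0.106] r 0.10025783972098017
[0.759 0.207 0.207] [0.764 0.211 0.21 ] r 0.0875572565740779
```

```bash
cat > plan.py <<'E'
import sys
from h import *
from scipy.spatial.transform import Rotation as Rn
# args x y z yaw (tool down): deltas from measured pose, tool frame
def plan(x,y,z,yaw):
    s=get_state(); R=Rn.from_euler("xyz",s["ee_rot"]); T=Rn.from_euler("xyz",[np.pi,0,yaw])
    d=R.inv().apply(np.array([x,y,z])-s["position"])*1000
    r=(R.inv()*T).as_rotvec(degrees=True)
    print("t",round(s["time_s"],2),"pos",(s["position"]*1000).round(1),"rpy",s["ee_rot"].round(4),"F",s["force"].round(1),"w",round(s["grip_width"]*1000,1),"| xyz",d.round(1),"dr",r.round(2))
if __name__=="__main__": plan(*map(float,sys.argv[1:5]))
E
python3 plan.py 0.636 0.029 0.20 -0.240; python3 - <<'E'
from h import *
from scipy.spatial.transform import Rotation as Rn
w=cam("wrist"); s=get_state(); R=Rn.from_euler("xyz",s["ee_rot"])
print(w["C"], R.inv().apply(w["C"]-s["position"]), R.inv().apply(w["R"][2]))
E
```

```text
t 0.5 pos [ 245.2 -601.9  222.5] rpy [-3.1415  0.      0.3868] F [-0.2 -0.4  0.1] w 86.9 | xyz [ 600.  -436.9   22.5] dr [-1.000e-02  0.000e+00  3.591e+01]
[ 0.31098571 -0.57508116  0.38487514] [ 7.10789329e-02 -7.06755043e-05 -1.62360979e-01] [-2.56259321e-01  5.17803743e-04  9.66607931e-01]
```

```bash
python3 -m inch '{"xyz":[[40,-29,2],[80,-58,3],[120,-87,5],[160,-116,6],[200,-146,8],[240,-175,9],[280,-204,11],[320,-233,12],[360,-262,14],[400,-291,15],[440,-320,17],[480,-350,18],[520,-379,20],[560,-408,21],[600,-437,22.5],[600,-437,22.5],[600,-437,22.5],[600,-437,22.5],[600,-437,22.5],[600,-437,22.5]],"dr":[[0,0,3],[0,0,6],[0,0,9],[0,0,12],[0,0,15],[0,0,18],[0,0,21],[0,0,24],[0,0,27],[0,0,30],[0,0,33],[0,0,35.9],[0,0,35.9],[0,0,35.9],[0,0,35.9],[0,0,35.9],[0,0,35.9],[0,0,35.9],[0,0,35.9],[0,0,35.9]]}' 87 25
python3 - <<'E'
from h import *
w=cam("wrist","w1"); cam("top","t1")
E
python3 plan.py 0.636 0.029 0.20 -0.240
```

```text
time_s: 2.55
position: [0.6359, 0.0276, 0.2004]
ee_rot: [3.141, -0.001, -0.242]
force: [-0.6, 0.3, 0.5]
grip_width: 0.087
t 2.65 pos [636.   28.1 200.4] rpy [ 3.1415e+00 -5.0000e-04 -2.4120e-01] F [-0.3 -0.6  0.2] w 87.1 | xyz [-0.2 -0.8  0.4] dr [ 0.01 -0.03 -0.07]
```

View pics/w1.png

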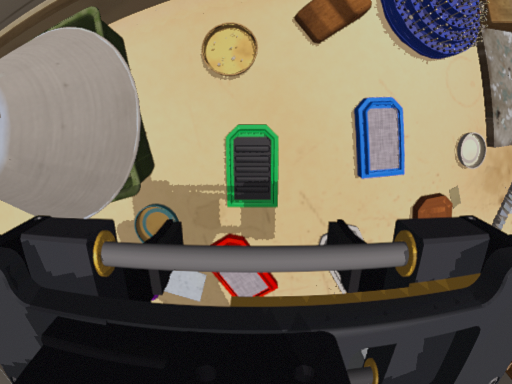

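View pics/t1.png

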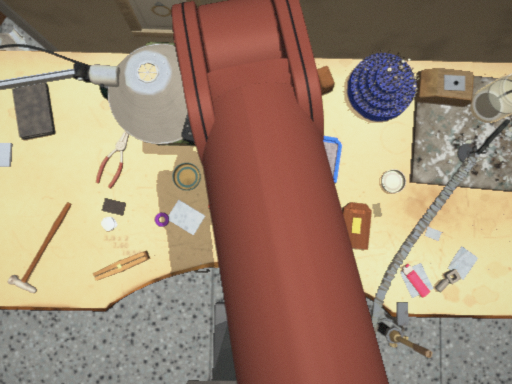

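The wrist view shows green squarely at (252,165) and blue at (381,138). Next I measure both from this view.

```bash
cat >> meas.py <<'E'
def poly(c,uv,zt,zb=0.): return rect(c,uv,zt,zb)
E
python3 - <<'E'
from meas import *
w=cam("wrist"); print(w["C"])
for n,b in dict(green=(215,115,290,215),blue=(345,90,415,185)).items():
    uv,A,m=mask(w,b,n,6); cv2.imwrite(f"pics/m_{n}.png",m)
    print(n,*[q.round(4) if hasattr(q,'round') else q for q in rect(w,uv,.017)],A)
    zoom(w,*b,6,"z_"+n)
s=get_state(); p=s["position"]; print(proj(w,[p]), p)
E
```

```text
[0.70480491 0.01214323 0.36275624]
green [0.6483 0.0285] -0.2399 [98.8781 61.3162] 4092.5
blue [ 0.6478 -0.1375] -0.1365 [98.792  60.1908] 3579.2361111111113
[[255.44471912 238.52557192]] [0.63593966 0.02838459 0.20029141]
```

View pics/z_green.png

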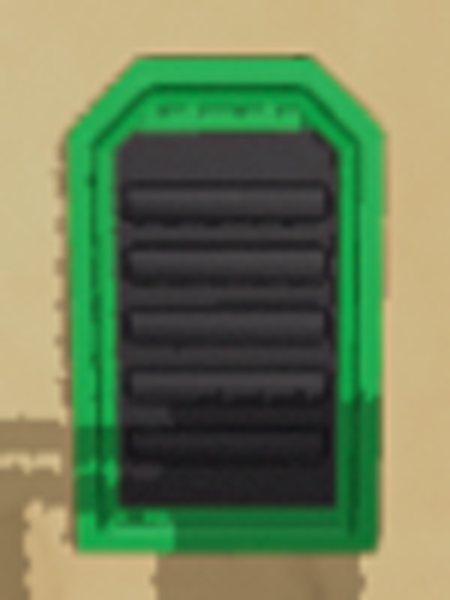

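```bash
python3 plan.py 0.638 0.0306 0.003 -0.240
```

```text
t 2.7 pos [635.9  28.4 200.3] rpy [ 3.1415e+00 -3.0000e-04 -2.4080e-01] F [-1.3 -0.2 -0.8] w 86.6 | xyz [  1.4  -2.7 197.3] dr [ 0.01 -0.02 -0.05]
```

```bash
python3 -m inch '{"xyz":[[1.4,-2.5,30],[1.4,-2.5,60],[1.4,-2.5,90],[1.4,-2.5,120],[1.4,-2.5,150],[1.4,-2.5,175],[1.4,-2.5,190],[1.4,-2.5,197],[1.4,-2.5,197],[1.4,-2.5,197]],"dr":[[0,0,0],[0,0,0],[0,0,0],[0,0,0],[0,0,0],[0,0,0],[0,0,0],[0,0,0],[0,0,0],[0,0,0]]}' 87 25
python3 -m inch '{"xyz":[[0,0,0],[0,0,0],[0,0,0],[0,0,0],[0,0,0],[0,0,0],[0,0,0],[0,0,0]],"dr":[[0,0,0],[0,0,0],[0,0,0],[0,0,0],[0,0,0],[0,0,0],[0,0,0],[0,0,0]]}' 50 25
python3 plan.py 0.638 0.0306 0.003 -0.240
```

```text
time_s: 3.7
position: [0.6388, 0.0313, 0.0043]
ee_rot: [-3.141, -0.002, -0.24]
force: [0.7, 0.7, -0.1]
grip_width: 0.0869
time_s: 4.5
position: [0.6381, 0.0311, 0.0033]
ee_rot: [-3.142, -0.0, -0.24]
force: [-2.0, -0.8, 5.5]
grip_width: 0.0616
t 4.5 pos [638.1  31.1   3.3] rpy [-3.1416e+00 -2.0000e-04 -2.3980e-01] F [-2.  -0.8  5.5] w 61.6 | xyz [0.  0.6 0.3] dr [-0.   -0.01  0.01]
```

```bash
python3 -m inch '{"xyz":[[0,0,-10],[0,0,-35],[0,0,-70],[0,0,-105],[0,0,-140],[0,0,-175],[0,0,-197],[0,0,-197]],"dr":[[0,0,0],[0,0,0],[0,0,0],[0,0,0],[0,0,0],[0,0,0],[0,0,0],[0,0,0]]}'
python3 plan.py 0.49 0.08 0.20 -1.25
```

```text
time_s: 5.3
position: [0.6397, 0.0317, 0.2044]
ee_rot: [-3.14, -0.006, -0.24]
force: [-0.5, 0.4, -0.8]
grip_width: 0.0615
t 5.3 pos [639.7  31.7 204.4] rpy [-3.1396 -0.0059 -0.2397] F [-0.5  0.4 -0.8] w 61.5 | xyz [-156.9  -11.4    3.5] dr [-0.27 -0.25 57.89]
```

```bash
python3 -m inch '{"xyz":[[-20,-2,0],[-40,-3,0],[-60,-5,0],[-80,-6,0],[-100,-8,0],[-120,-10,0],[-140,-11,0],[-155,-12,0],[-155,-12,0],[-155,-12,0],[-155,-12,0]],"dr":[[0,0,7],[0,0,14],[0,0,21],[0,0,28],[0,0,35],[0,0,42],[0,0,49],[0,0,56],[0,0,58],[0,0,58],[0,0,58]]}'
python3 - <<'E'
from h import *
w=cam("wrist","w2")
E
python3 plan.py 0.49 0.08 0.20 -1.25
```

```text
time_s: 6.4
position: [0.5147, 0.0649, 0.1737]
ee_rot: [3.065, 0.013, -0.978]
force: [-0.3, -0.3, -0.7]
grip_width: 0.0618
t 6.45 pos [514.2  65.8 173.8] rpy [ 3.0643  0.0127 -0.979 ] F [-1.  -0.3 -2.3] w 61.5 | xyz [-25.6  14.1 -24.9] dr [ 4.5   0.12 15.55]
```

View pics/w2.png

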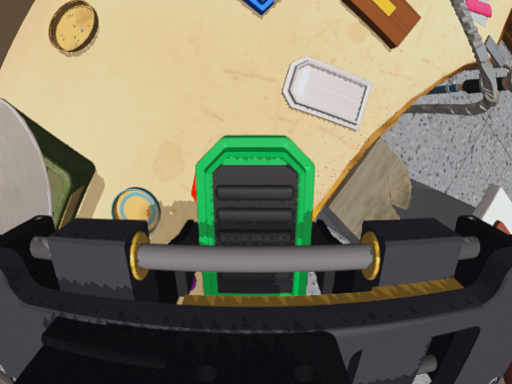

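Reach stopped this turn a bit early (tilt of 4.5°), but the base plate is fully visible at (327,92). I measure it here.

```bash
python3 - <<'E'
from meas import *
RNG["base"]=((0,0,125),(180,35,255))
w=cam("wrist"); s=get_state(); print(s["qpos"].round(3),w["C"].round(4))
b=(275,48,380,138)
uv,A,m=mask(w,b,"base",6); cv2.imwrite("pics/m_base.png",m); zoom(w,*b,6,"z_base")
print([q.round(4) for q in rect(w,uv,.008)],A)
E
python3 plan.py 0.49 -0.07 0.15 0.305
```

```text
[-0.894  0.182  0.754  1.816 -0.106  1.269 -2.654] [0.5659 0.0138 0.3348]
[array([ 0.4915, -0.0698]), np.float64(0.3023), array([98.7055, 61.3059])] 4244.652777777778
t 6.5 pos [514.7  66.4 173.8] rpy [ 3.0648  0.0121 -0.9752] F [-0.6  0.9 -1.1] w 61.7 | xyz [99.3 94.9 29.9] dr [  3.34   3.41 -73.28]
```

View pics/m_base.png

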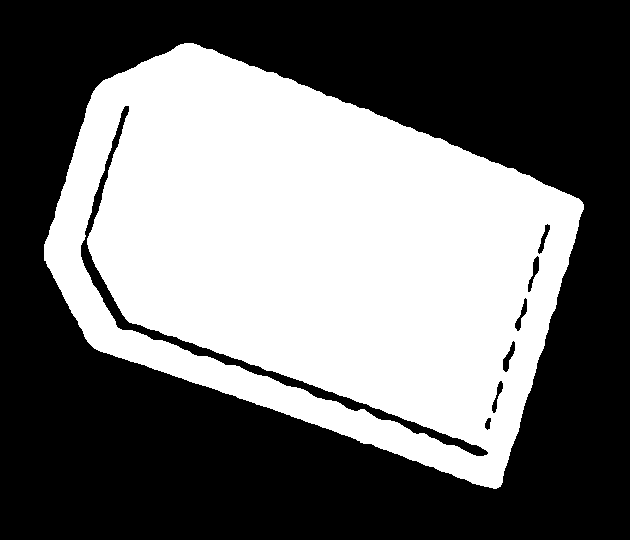

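View pics/z_base.png

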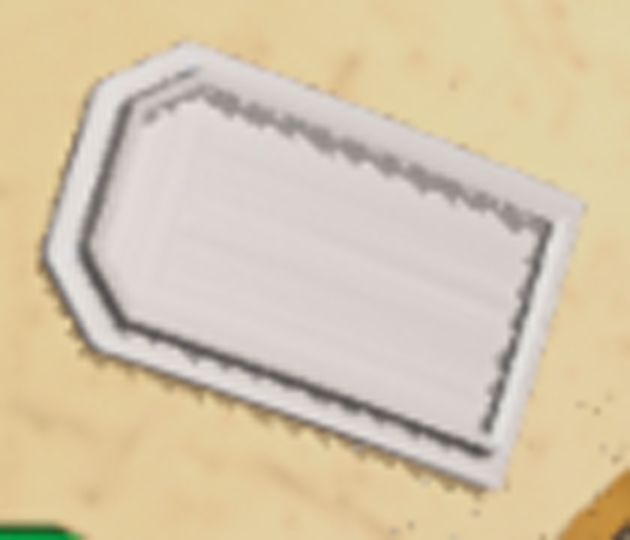

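```bash
python3 plan.py 0.4814 -0.073 0.10 0.303
```

```text
t 6.5 pos [514.7  66.4 173.8] rpy [ 3.0648  0.0121 -0.9752] F [-0.6  0.9 -1.1] w 61.7 | xyz [97.6 99.9 80.5] dr [  3.34   3.4  -73.17]
```

```bash
python3 -m inch '{"xyz":[[10,10,8],[20,20,16],[30,30,24],[40,40,32],[50,50,40],[60,60,48],[70,70,56],[80,80,64],[90,90,72],[97.6,99.9,80.5],[97.6,99.9,80.5],[97.6,99.9,80.5],[97.6,99.9,80.5]],"dr":[[0.33,0.34,-7.3],[0.67,0.68,-14.6],[1,1,-22],[1.3,1.4,-29.3],[1.7,1.7,-36.6],[2,2,-44],[2.3,2.4,-51.2],[2.7,2.7,-58.5],[3,3.1,-66],[3.34,3.4,-73.2],[3.34,3.4,-73.2],[3.34,3.4,-73.2],[3.34,3.4,-73.2]]}'
python3 plan.py 0.4814 -0.073 0.035 0.303
```

```text
time_s: 7.8
position: [0.4828, -0.0737, 0.101]
ee_rot: [-3.141, -0.002, 0.299]
force: [0.3, -0.1, -1.2]
grip_width: 0.0612
t 7.8 pos [482.8 -73.7 101. ] rpy [-3.1406e+00 -2.4000e-03  2.9890e-01] F [ 0.3 -0.1 -1.2] w 61.2 | xyz [-1.2 -1.  66. ] dr [-0.06 -0.14 -0.23]
```

```bash
python3 -m inch '{"xyz":[[-0.5,-0.5,20],[-0.5,-0.5,40],[-0.5,-0.5,60],[-0.5,-0.5,72],[-0.5,-0.5,77],[-0.5,-0.5,77],[-0.5,-0.5,77]],"dr":[[0,0,0],[0,0,0],[0,0,0],[0,0,0],[0,0,0],[0,0,0],[0,0,0]]}'
python3 plan.py 0.4814 -0.073 0.0105 0.303
python3 - <<'E'
from h import *
w=cam("wrist","w3"); zoom(w,170,90,350,260,4,"w3z")
E
```

```text
time_s: 8.5
position: [0.4824, -0.0738, 0.0243]
ee_rot: [-3.141, -0.003, 0.301]
force: [0.4, -0.7, -1.2]
grip_width: 0.0617
t 8.5 pos [482.4 -73.8  24.3] rpy [-3.1408e+00 -2.8000e-03  3.0100e-01] F [ 0.4 -0.7 -1.2] w 61.7 | xyz [-0.7 -1.1 13.8] dr [-0.05 -0.16 -0.11]
```

View pics/w3.png

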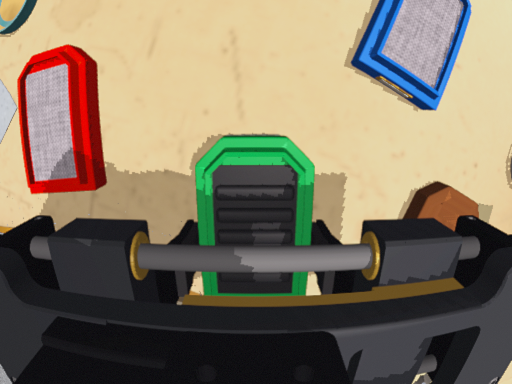

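```bash
python3 -m inch '{"xyz":[[-0.6,-1,0],[-0.6,-1,2],[-0.6,-1,4],[-0.6,-1,6],[-0.6,-1,8],[-0.6,-1,10],[-0.6,-1,12],[-0.6,-1,13.3],[-0.6,-1,13.3]],"dr":[[0,0,0],[0,0,0],[0,0,0],[0,0,0],[0,0,0],[0,0,0],[0,0,0],[0,0,0],[0,0,0]]}'
python3 plan.py 0.4814 -0.073 0.0105 0.303
```

```text
time_s: 9.45
position: [0.4809, -0.0731, 0.0111]
ee_rot: [-3.139, -0.002, 0.301]
force: [-7.4, 0.5, 17.3]
grip_width: 0.062
t 9.45 pos [480.9 -73.1  11.1] rpy [-3.1394e+00 -1.5000e-03  3.0120e-01] F [-7.4  0.5 17.3] w 62.0 | xyz [0.5 0.1 0.6] dr [-0.12 -0.09 -0.1 ]
```

```bash
python3 -m inch '{"xyz":[[0,0,-1],[0,0,-1],[0,0,-1],[0,0,-20],[0,0,-50],[0,0,-90],[-10,0,-130],[-20,0,-170],[-30,0,-190],[-30,0,-190]],"dr":[[0,0,0],[0,0,0],[0,0,0],[0,0,0],[0,0,0],[0,0,0],[0,0,0],[0,0,0],[0,0,0],[0,0,0]]}' 87 25
python3 plan.py 0.640 -0.1375 0.2 -0.137
python3 - <<'E'
from h import *
w=cam("wrist","w4");s=cam("scene","s4"); zoom(s,190,130,350,290,4,"s4z")
E
```

```text
time_s: 10.45
position: [0.4528, -0.0828, 0.203]
ee_rot: [-3.14, -0.007, 0.3]
force: [0.9, 0.1, -0.5]
grip_width: 0.0869
t 10.45 pos [452.8 -82.8 203. ] rpy [-3.14   -0.0071  0.3005] F [ 0.9  0.1 -0.5] w 86.9 | xyz [162.6 107.6   4. ] dr [-0.18 -0.38 25.07]
```

View pics/w4.png

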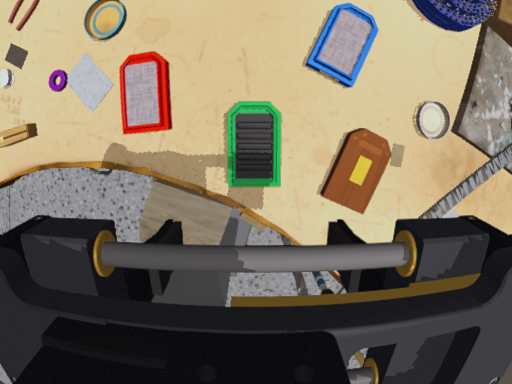

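View pics/s4z.png

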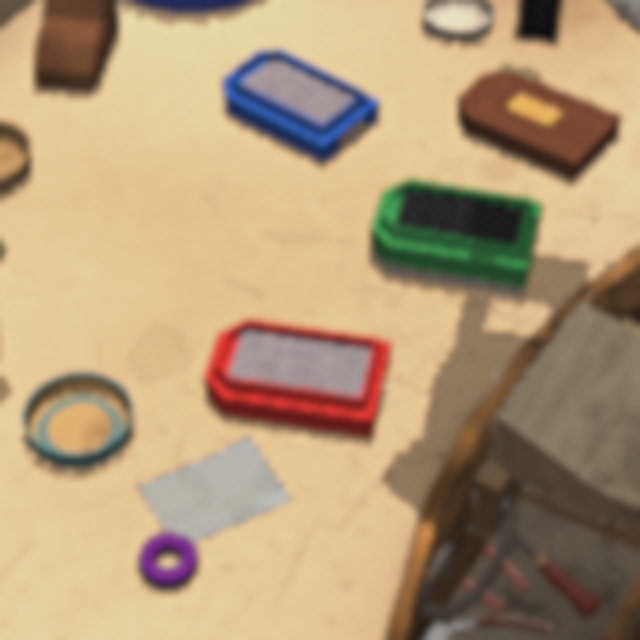

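Green sits level on the plate at (254,143), and every other piece is visible too. I measure them all from here.

```bash
python3 - <<'E'
from meas import *
w=cam("wrist"); print(w["C"].round(4))
B=dict(green=(215,90,295,200),blue=(295,0,390,95),red=(105,40,185,145),lid=(310,115,400,225),ring=(40,60,75,100))
RNG["lid"]=((3,100,40),(14,255,190))
for n,b in B.items():
    uv,A,m=mask(w,b,n,6); cv2.imwrite(f"pics/m4_{n}.png",m)
    if n=="ring":
        for z in (0.,.01):
            P=onto(w,uv,z); (x,y),r=cv2.minEnclosingCircle((P[:,:2]*1000).astype(np.float32)); print(n,x,y,r)
        continue
    print(n,[q.round(4) for q in (rect(w,uv,.025,.008) if n=="green" else rect(w,uv,.017))])
E
```

```text
[ 0.5195 -0.0612  0.3626]
green [array([ 0.4911, -0.0698]), np.float64(0.3012), array([99.1294, 61.4286])]
blue [array([ 0.6479, -0.1374]), np.float64(-0.1369), array([97.9973, 60.6334])]
red [array([0.5148, 0.0795]), np.float64(0.3449), array([98.6989, 60.027 ])]
lid [array([ 0.501 , -0.2048]), np.float64(-0.0998), array([98.4632, 60.2873])]
ring 505.5859375 227.01275634765625 18.263214111328125
ring 505.9699401855469 219.065673828125 17.75951385498047
```

View pics/m4_lid.png

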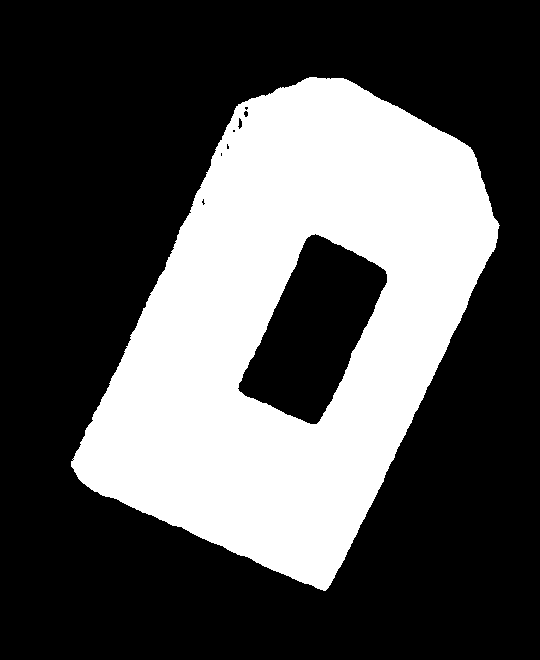

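View pics/m4_green.png

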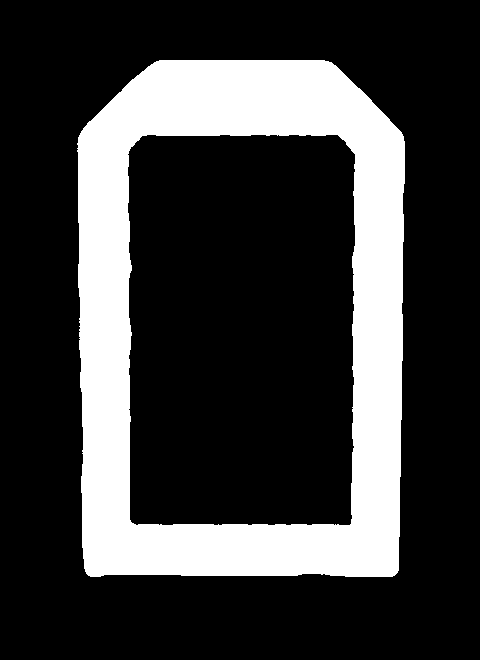

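```bash
python3 plan.py 0.638 -0.1361 0.10 -0.137
```

```text
t 10.6 pos [451.7 -82.  199.4] rpy [-3.1401e+00 -1.1000e-03  3.0160e-01] F [-0.6  0.   0.2] w 86.9 | xyz [161.7 107.1  99.4] dr [-0.1  -0.05 25.13]
```

```bash
python3 -m inch '{"xyz":[[30,20,0],[60,40,0],[90,60,10],[120,80,30],[145,96,60],[161.7,107.1,90],[161.7,107.1,99],[161.7,107.1,99],[161.7,107.1,99],[161.7,107.1,99]],"dr":[[0,0,5],[0,0,10],[0,0,15],[0,0,20],[0,0,25.1],[0,0,25.1],[0,0,25.1],[0,0,25.1],[0,0,25.1],[0,0,25.1]]}'
python3 plan.py 0.638 -0.1361 0.003 -0.137
```

```text
time_s: 11.6
position: [0.6385, -0.1365, 0.1028]
ee_rot: [-3.139, -0.003, -0.137]
force: [-0.1, 0.5, 1.4]
grip_width: 0.0868
t 11.6 pos [ 638.5 -136.5  102.8] rpy [-3.1394e+00 -3.0000e-03 -1.3680e-01] F [-0.1  0.5  1.4] w 86.8 | xyz [-0.9 -0.1 99.8] dr [-0.13 -0.17  0.01]
```

```bash
python3 -m inch '{"xyz":[[0,0,30],[0,0,60],[0,0,80],[0,0,92],[0,0,97],[0,0,97],[0,0,97]],"dr":[[0,0,0],[0,0,0],[0,0,0],[0,0,0],[0,0,0],[0,0,0],[0,0,0]]}'
python3 -m inch '{"xyz":[[0,0,0],[0,0,0],[0,0,0],[0,0,0],[0,0,0],[0,0,0],[0,0,0]],"dr":[[0,0,0],[0,0,0],[0,0,0],[0,0,0],[0,0,0],[0,0,0],[0,0,0]]}' 50 25
python3 plan.py 0.638 -0.1361 0.003 -0.137
```

```text
time_s: 12.3
position: [0.6392, -0.1365, 0.0058]
ee_rot: [-3.14, -0.003, -0.137]
force: [0.1, 0.4, 0.6]
grip_width: 0.0868
time_s: 13.0
position: [0.6385, -0.1363, 0.0046]
ee_rot: [-3.14, -0.001, -0.137]
force: [-0.2, 1.0, 2.8]
grip_width: 0.0617
t 13.0 pos [ 638.5 -136.3    4.6] rpy [-3.1398e+00 -1.3000e-03 -1.3690e-01] F [-0.2  1.   2.8] w 61.7 | xyz [-0.5 -0.2  1.6] dr [-0.1  -0.08  0.01]
```

```bash
python3 -m inch '{"xyz":[[0,0,-10],[0,0,-35],[0,0,-70],[0,0,-95],[0,0,-95]],"dr":[[0,0,0],[0,0,0],[0,0,0],[0,0,0],[0,0,0]]}'
python3 plan.py 0.4821 -0.0726 0.10 0.302
```

```text
time_s: 13.5
position: [0.6404, -0.1374, 0.1038]
ee_rot: [-3.14, -0.007, -0.137]
force: [0.7, 0.6, -1.8]
grip_width: 0.0619
t 13.5 pos [ 640.4 -137.4  103.8] rpy [-3.1397 -0.0072 -0.1372] F [ 0.7  0.6 -1.8] w 61.9 | xyz [-165.7  -42.5    2.7] dr [-2.000e-02 -4.300e-01 -2.517e+01]
```

```bash
python3 -m inch '{"xyz":[[-30,-8,0],[-60,-16,0],[-90,-24,0],[-120,-32,0],[-145,-38,0],[-164,-42,0],[-164,-42,0],[-164,-42,0],[-164,-42,20],[-164,-42,40],[-164,-42,45],[-164,-42,45]],"dr":[[0,0,-5],[0,0,-10],[0,0,-15],[0,0,-20],[0,0,-25.15],[0,0,-25.15],[0,0,-25.15],[0,0,-25.15],[0,0,-25.15],[0,0,-25.15],[0,0,-25.15],[0,0,-25.15]]}'
python3 -m inch '{"xyz":[[0,0,0],[0,0,0]],"dr":[[0,0,0],[0,0,0]]}'
python3 plan.py 0.4821 -0.0726 0.0296 0.302
```

```text
time_s: 14.7
position: [0.4815, -0.073, 0.0537]
ee_rot: [-3.141, 0.0, 0.301]
force: [0.3, 0.4, -0.1]
grip_width: 0.0619
time_s: 14.9
position: [0.4824, -0.0726, 0.0551]
ee_rot: [-3.141, -0.003, 0.302]
force: [0.6, -0.3, -1.8]
grip_width: 0.0617
t 14.9 pos [482.4 -72.6  55.1] rpy [-3.1409e+00 -3.1000e-03  3.0190e-01] F [ 0.6 -0.3 -1.8] w 61.7 | xyz [-0.4 -0.1 25.5] dr [-0.04 -0.17 -0.01]
```

Well aligned; I lower it slowly.

```bash
python3 -m inch '{"xyz":[[-0.4,0,6],[-0.4,0,12],[-0.4,0,15],[-0.4,0,17],[-0.4,0,19],[-0.4,0,21],[-0.4,0,23],[-0.4,0,25],[-0.4,0,25.7],[-0.4,0,25.7]],"dr":[[0,0,0],[0,0,0],[0,0,0],[0,0,0],[0,0,0],[0,0,0],[0,0,0],[0,0,0],[0,0,0],[0,0,0]]}'
python3 plan.py 0.4821 -0.0726 0.0296 0.302
```

```text
time_s: 15.9
position: [0.4814, -0.0725, 0.0294]
ee_rot: [-3.14, -0.002, 0.302]
force: [-6.4, 0.9, 15.7]
grip_width: 0.0619
t 15.9 pos [481.4 -72.5  29.4] rpy [-3.1396e+00 -1.8000e-03  3.0190e-01] F [-6.4  0.9 15.7] w 61.9 | xyz [ 0.7  0.3 -0.2] dr [-0.11 -0.1  -0.  ]
```

```bash
python3 -m inch '{"xyz":[[0,0,-1],[0,0,-1],[0,0,-1],[0,0,-20],[0,0,-50],[0,0,-90],[-10,0,-130],[-20,0,-160],[-30,0,-172],[-30,0,-172],[-30,0,-172]],"dr":[[0,0,0],[0,0,0],[0,0,0],[0,0,0],[0,0,0],[0,0,0],[0,0,0],[0,0,0],[0,0,0],[0,0,0],[0,0,0]]}' 87 25
python3 - <<'E'
from meas import *
w=cam("wrist","w5"); s=cam("scene"); zoom(s,190,130,350,290,4,"s5z")
uv,A,m=mask(w,(205,80,305,210),"blue",6); cv2.imwrite("pics/m5.png",m)
print([q.round(4) for q in rect(w,uv,.042,.025)])
E
python3 plan.py 0.5055 0.2215 0.15 0.302
```

```text
time_s: 17.0
position: [0.4524, -0.0813, 0.2]
ee_rot: [-3.14, -0.002, 0.302]
force: [0.2, 0.4, -1.3]
grip_width: 0.0871
[array([ 0.4904, -0.0695]), np.float64(0.302), array([98.9269, 61.1634])]
t 17.1 pos [452.1 -81.4 199.4] rpy [-3.1406e+00 -1.0000e-04  3.0250e-01] F [-0.4  0.1  0.1] w 86.9 | xyz [ 141.2 -273.2   49.7] dr [-0.06 -0.01  0.03]
```

View pics/w5.png

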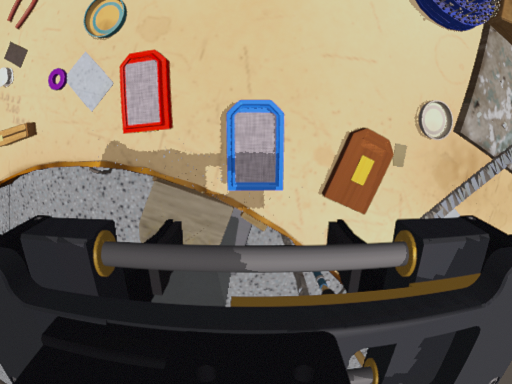

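View pics/s5z.png

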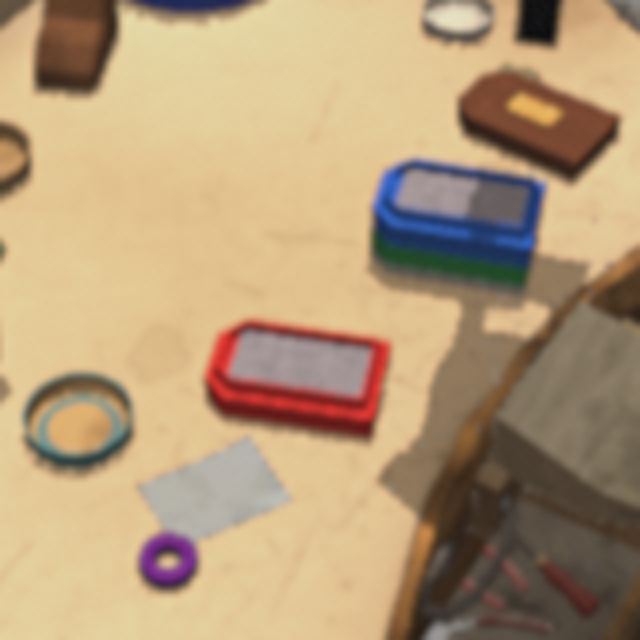

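```bash
python3 plan.py 0.5145 0.193 0.17 1.873; python3 -m inch '{"xyz":[[12,-21,0],[24,-42,0],[36,-63,2],[48,-84,5],[60,-105,8],[72,-126,11],[84,-147,14],[96,-168,17],[108,-189,20],[120,-210,23],[132,-231,26],[142.4,-243.6,29.4],[142.4,-243.6,29.4],[142.4,-243.6,29.4],[142.4,-243.6,29.4]],"dr":[[0,0,-7.5],[0,0,-15],[0,0,-22.5],[0,0,-30],[0,0,-37.5],[0,0,-45],[0,0,-52.5],[0,0,-60],[0,0,-67.5],[0,0,-75],[0,0,-82.5],[0,0,-90],[0,0,-90],[0,0,-90],[0,0,-90]]}' 50 8
python3 - <<'E'
from h import *
w=cam("wrist","w6"); print(get_state()["qpos"].round(3))
E
python3 plan.py 0.5145 0.193 0.17 1.873
```

```text
t 17.1 pos [452.1 -81.4 199.4] rpy [-3.1406e+00 -1.0000e-04  3.0250e-01] F [-0.4  0.1  0.1] w 86.9 | xyz [ 141.3 -243.4   29.7] dr [-4.000e-02 -5.000e-02 -8.999e+01]
time_s: 18.6
position: [0.5158, 0.192, 0.1711]
ee_rot: [3.141, -0.0, 1.869]
force: [0.5, -0.0, -0.2]
grip_width: 0.0499
[-0.935  0.174  0.56   1.803 -0.1    1.192 -0.047]
t 18.65 pos [515.9 192.1 171.4] rpy [ 3.1402e+00 -8.0000e-04  1.8695e+00] F [-0.5  0.1 -0.6] w 50.1 | xyz [ 1.2 -1.1  1.4] dr [ 0.08 -0.04 -0.2 ]
```

View pics/w6.png

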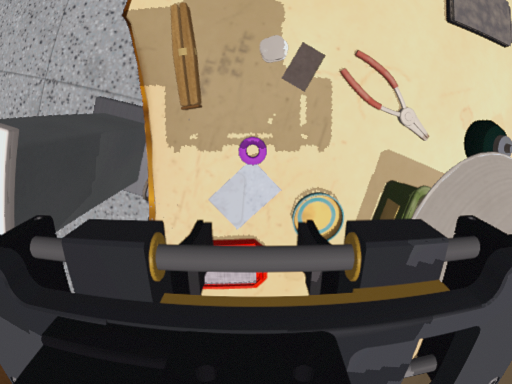

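Ring at (252,151). Now its position.

```bash
python3 - <<'E'
from meas import *
w=cam("wrist"); print(w["C"].round(4))
uv,A,m=mask(w,(230,130,275,172),"ring",8); cv2.imwrite("pics/m6.png",m)
for z in (0.,.005,.01):
    P=onto(w,uv,z); print(z,[np.round(q,1) for q in cv2.fitEllipse((P[:,:2]*1000).astype(np.float32))])
E
```

```text
[0.4965 0.2591 0.3339]
0.0 [array([505.5, 221.3]), array([31.3, 32.1]), np.float64(17.0)]
0.005 [array([505.4, 221.9]), array([30.9, 31.6]), np.float64(17.0)]
0.01 [array([505.3, 222.4]), array([30.4, 31.1]), np.float64(17.0)]
```

```bash
python3 plan.py 0.5054 0.2219 0.004 1.873
```

```text
t 18.7 pos [515.9 192.3 171.7] rpy [ 3.1399e+00 -1.0000e-03  1.8700e+00] F [-0.3  0.1 -0.6] w 50.2 | xyz [ 31.2  -1.6 167.7] dr [ 0.1  -0.06 -0.17]
```

```bash
python3 -m inch '{"xyz":[[15,-1,30],[31,-1.3,60],[31,-1.3,90],[31,-1.3,115],[31,-1.3,130],[31,-1.3,137],[31,-1.3,137]],"dr":[[0,0,-0.1],[0,0,-0.1],[0,0,-0.1],[0,0,-0.1],[0,0,-0.1],[0,0,-0.1],[0,0,-0.1]]}' 50 8
python3 plan.py 0.5054 0.2219 0.004 1.873
```

```text
time_s: 19.4
position: [0.5056, 0.2223, 0.0346]
ee_rot: [3.14, -0.001, 1.874]
force: [-0.2, -0.5, 0.3]
grip_width: 0.0501
t 19.4 pos [505.6 222.3  34.6] rpy [ 3.1403e+00 -8.0000e-04  1.8738e+00] F [-0.2 -0.5  0.3] w 50.1 | xyz [-0.4 -0.4 30.6] dr [ 0.08 -0.05  0.04]
```

```bash
python3 -m inch '{"xyz":[[-0.3,-0.3,12],[-0.3,-0.3,23],[-0.3,-0.3,29],[-0.3,-0.3,30],[-0.3,-0.3,30]],"dr":[[0,0,0],[0,0,0],[0,0,0],[0,0,0],[0,0,0]]}' 50 8
python3 -m inch '{"xyz":[[0,0,0],[0,0,0],[0,0,0],[0,0,0],[0,0,0],[0,0,0],[0,0,0]],"dr":[[0,0,0],[0,0,0],[0,0,0],[0,0,0],[0,0,0],[0,0,0],[0,0,0]]}' 20 10
python3 plan.py 0.5054 0.2219 0.004 1.873
```

```text
time_s: 19.9
position: [0.5054, 0.2223, 0.0045]
ee_rot: [3.14, -0.001, 1.874]
force: [-0.0, 0.6, -0.8]
grip_width: 0.0497
time_s: 20.6
position: [0.5056, 0.2225, 0.0049]
ee_rot: [3.139, -0.001, 1.875]
force: [-1.1, 0.5, 4.2]
grip_width: 0.031
t 20.6 pos [505.6 222.5   4.9] rpy [ 3.1395e+00 -1.2000e-03  1.8746e+00] F [-1.1  0.5  4.2] w 31.0 | xyz [-0.5 -0.4  0.9] dr [ 0.12 -0.07  0.09]
```

```bash
python3 -m inch '{"xyz":[[0,0,-10],[0,0,-40],[0,0,-80],[0,0,-120],[0,0,-125],[0,0,-125]],"dr":[[0,0,0],[0,0,0],[0,0,0],[0,0,0],[0,0,0],[0,0,0]]}'
python3 plan.py 0.4907 -0.0696 0.10 1.873
```

```text
time_s: 21.2
position: [0.506, 0.2226, 0.1314]
ee_rot: [3.137, -0.002, 1.875]
force: [-0.2, 0.2, -0.2]
grip_width: 0.0311
t 21.2 pos [506.  222.6 131.4] rpy [ 3.1369e+00 -2.4000e-03  1.8746e+00] F [-0.2  0.2 -0.2] w 31.1 | xyz [-274.3 -102.2   30.3] dr [ 0.27 -0.14  0.09]
```

```bash
python3 -m inch '{"xyz":[[-30,-11,0],[-65,-24,0],[-105,-39,0],[-145,-54,0],[-185,-69,0],[-220,-82,0],[-250,-93,0],[-268,-100,10],[-274.3,-102,25],[-274.3,-102,30],[-274.3,-102,30],[-274.3,-102,30]],"dr":[[0,0,0],[0,0,0],[0,0,0],[0,0,0],[0,0,0],[0,0,0],[0,0,0],[0,0,0],[0,0,0],[0,0,0],[0,0,0],[0,0,0]]}'
python3 plan.py 0.4907 -0.0696 0.046 1.873
python3 - <<'E'
from h import *
w=cam("wrist","w7")
E
```

```text
time_s: 22.4
position: [0.49, -0.0693, 0.0991]
ee_rot: [3.141, -0.001, 1.876]
force: [0.7, -0.4, -0.0]
grip_width: 0.0309
t 22.4 pos [490.  -69.3  99.1] rpy [ 3.1405e+00 -1.1000e-03  1.8757e+00] F [ 0.7 -0.4 -0. ] w 30.9 | xyz [-0.6  0.5 53.1] dr [ 0.06 -0.06  0.15]
```

View pics/w7.png

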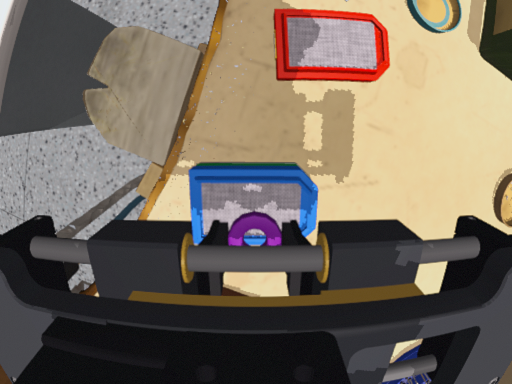

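```bash
python3 -m inch '{"xyz":[[-0.4,0.4,15],[-0.4,0.4,30],[-0.4,0.4,40],[-0.4,0.4,46],[-0.4,0.4,50],[-0.4,0.4,52],[-0.4,0.4,52]],"dr":[[0,0,0.1],[0,0,0.1],[0,0,0.1],[0,0,0.1],[0,0,0.1],[0,0,0.1],[0,0,0.1]]}'
python3 plan.py 0.4907 -0.0696 0.0465 1.873
```

```text
time_s: 23.15
position: [0.4908, -0.0702, 0.0473]
ee_rot: [3.14, -0.001, 1.873]
force: [0.3, -0.1, -0.3]
grip_width: 0.0309
t 23.15 pos [490.8 -70.2  47.3] rpy [ 3.1396e+00 -1.0000e-03  1.8729e+00] F [ 0.3 -0.1 -0.3] w 30.9 | xyz [0.6 0.1 0.8] dr [ 0.11 -0.06 -0.01]
```

```bash
python3 -m inch '{"xyz":[[0.3,0,0.6],[0.3,0,0.6]],"dr":[[0,0,0],[0,0,0]]}'
python3 -m inch '{"xyz":[[0,0,0],[0,0,0],[0,0,0],[0,0,0]],"dr":[[0,0,0],[0,0,0],[0,0,0],[0,0,0]]}' 42
python3 plan.py 0.4907 -0.0696 0.0465 1.873
```

```text
time_s: 23.35
position: [0.4908, -0.0699, 0.0469]
ee_rot: [3.139, -0.001, 1.873]
force: [0.0, -0.3, -0.7]
grip_width: 0.0309
time_s: 23.75
position: [0.4906, -0.0699, 0.0466]
ee_rot: [3.14, -0.001, 1.873]
force: [-0.7, -0.8, -0.5]
grip_width: 0.0415
t 23.75 pos [490.6 -69.9  46.6] rpy [ 3.1398e+00 -1.1000e-03  1.8729e+00] F [-0.7 -0.8 -0.5] w 41.5 | xyz [0.2 0.2 0.1] dr [ 0.1  -0.06 -0.01]
```

```bash
python3 -m inch '{"xyz":[[0,0,-15],[0,0,-45],[0,0,-85],[0,0,-120],[0,0,-153],[0,0,-153],[0,0,-153]],"dr":[[0,0,0],[0,0,0],[0,0,0],[0,0,0],[0,0,0],[0,0,0],[0,0,0]]}'
python3 plan.py 0.452 -0.082 0.2 0.302
```

```text
time_s: 24.45
position: [0.4906, -0.07, 0.1999]
ee_rot: [3.138, -0.001, 1.873]
force: [0.1, 0.7, 0.6]
grip_width: 0.0419
t 24.45 pos [490.6 -70.  199.9] rpy [ 3.1383e+00 -1.5000e-03  1.8731e+00] F [0.1 0.7 0.6] w 41.9 | xyz [  0.1 -40.5  -0.2] dr [ 8.000e-02 -2.100e-01  9.002e+01]
```

```bash
python3 -m inch '{"xyz":[[0,-4,0],[0,-8,0],[0,-12,0],[0,-16,0],[0,-20,0],[0,-24,0],[0,-28,0],[0,-32,0],[0,-36,0],[0,-40,0],[0,-40,0],[0,-40,0],[0,-40,0],[0,-40,0]],"dr":[[0,0,8],[0,0,16],[0,0,24],[0,0,32],[0,0,40],[0,0,48],[0,0,56],[0,0,64],[0,0,72],[0,0,80],[0,0,88],[0,0,90],[0,0,90],[0,0,90]]}' 87 25
python3 - <<'E'
from meas import *
w=cam("wrist","w8"); zoom(w,200,75,410,225,3,"w8z")
uv,A,m=mask(w,(205,80,305,210),"blue",6); print([q.round(4) for q in rect(w,uv,.042,.025)])
RNG["lid"]=((3,100,40),(14,255,190))
uv,A,m=mask(w,(310,115,400,225),"lid",6); print("lid",[q.round(4) for q in rect(w,uv,.017)])
uv,A,m=mask(w,(210,90,300,200),"ring",6); P=onto(w,uv,.052); print(cv2.fitEllipse((P[:,:2]*1000).astype(np.float32)))
s=cam("scene"); zoom(s,230,130,350,220,5,"s8z")
E
python3 plan.py 0.501 -0.2048 0.1 -0.0998
```

```text
time_s: 25.85
position: [0.4516, -0.082, 0.1986]
ee_rot: [-3.14, -0.0, 0.304]
force: [0.2, -0.5, 0.1]
grip_width: 0.0873
[array([ 0.4904, -0.0695]), np.float64(0.301), array([98.8615, 61.194 ])]
lid [array([ 0.5009, -0.2047]), np.float64(-0.0968), array([98.5551, 60.4971])]
((492.2367248535156, -69.79667663574219), (31.473424911499023, 31.611095428466797), 153.0671844482422)
t 25.95 pos [451.9 -82.  199. ] rpy [-3.1405e+00 -8.0000e-04  3.0320e-01] F [0.5 0.2 0.9] w 86.6 | xyz [ 10.2 132.   98.9] dr [-0.07 -0.03 23.09]
```

View pics/w8z.png

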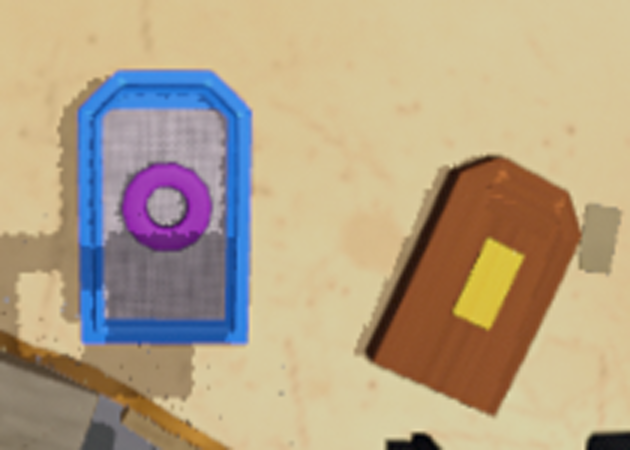

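View pics/s8z.png

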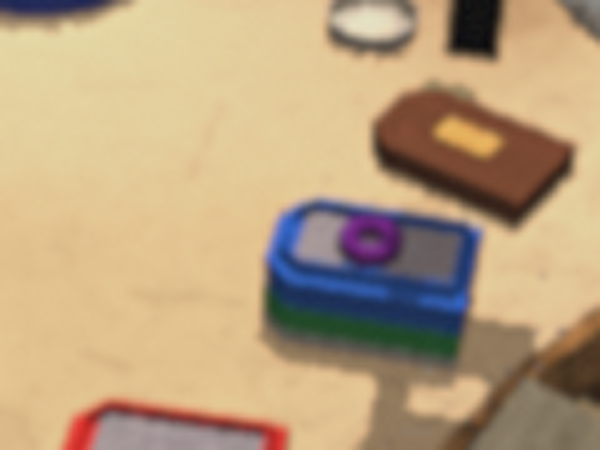

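Ring lies flat in the pocket centre at (165,205 in the crop), and the trays sit level. Next the lid.

```bash
python3 -m inch '{"xyz":[[2,30,0],[4,60,0],[6,90,0],[8,115,10],[10.2,132,35],[10.2,132,70],[10.2,132,98],[10.2,132,98],[10.2,132,98],[10.2,132,98]],"dr":[[0,0,5],[0,0,10],[0,0,15],[0,0,20],[0,0,23.1],[0,0,23.1],[0,0,23.1],[0,0,23.1],[0,0,23.1],[0,0,23.1]]}'
python3 plan.py 0.501 -0.2047 0.003 -0.0985
```

```text
time_s: 26.95
position: [0.5023, -0.2052, 0.103]
ee_rot: [-3.14, -0.003, -0.101]
force: [0.5, -0.3, -0.5]
grip_width: 0.0868
t 26.95 pos [ 502.3 -205.2  103. ] rpy [-3.14   -0.0034 -0.1006] F [ 0.5 -0.3 -0.5] w 86.8 | xyz [ -1.7  -0.2 100. ] dr [-0.09 -0.2  -0.12]
```

```bash
python3 -m inch '{"xyz":[[-0.7,0,30],[-0.7,0,60],[-0.7,0,80],[-0.7,0,92],[-0.7,0,97.5],[-0.7,0,97.5],[-0.7,0,97.5]],"dr":[[0,0,0],[0,0,0],[0,0,0],[0,0,0],[0,0,0],[0,0,0],[0,0,0]]}'
python3 -m inch '{"xyz":[[0,0,0],[0,0,0],[0,0,0],[0,0,0],[0,0,0],[0,0,0],[0,0,0]],"dr":[[0,0,0],[0,0,0],[0,0,0],[0,0,0],[0,0,0],[0,0,0],[0,0,0]]}' 50 25
python3 plan.py 0.501 -0.2047 0.003 -0.0985
```

```text
time_s: 27.65
position: [0.5016, -0.2049, 0.005]
ee_rot: [-3.14, -0.003, -0.101]
force: [-0.1, 0.0, -0.7]
grip_width: 0.0871
time_s: 28.35
position: [0.5009, -0.2046, 0.0041]
ee_rot: [-3.14, -0.001, -0.101]
force: [-0.5, 0.6, 4.5]
grip_width: 0.0617
t 28.35 pos [ 500.9 -204.6    4.1] rpy [-3.1398e+00 -1.4000e-03 -1.0100e-01] F [-0.5  0.6  4.5] w 61.7 | xyz [0.1 0.  1.1] dr [-0.1  -0.08 -0.14]
```

```bash
python3 -m inch '{"xyz":[[0,0,-10],[0,0,-40],[0,0,-80],[0,0,-110],[0,0,-110]],"dr":[[0,0,0],[0,0,0],[0,0,0],[0,0,0],[0,0,0]]}'
python3 plan.py 0.4906 -0.0695 0.08 0.302
```

```text
time_s: 28.85
position: [0.5028, -0.206, 0.1182]
ee_rot: [-3.14, -0.008, -0.102]
force: [-0.0, -0.1, -0.9]
grip_width: 0.062
t 28.85 pos [ 502.8 -206.   118.2] rpy [-3.1399 -0.0077 -0.1017] F [-0.  -0.1 -0.9] w 62.0 | xyz [ -26.3 -134.5   38.2] dr [-1.000e-02 -4.600e-01 -2.313e+01]
```

```bash
python3 -m inch '{"xyz":[[-4,-22,0],[-8,-44,0],[-12,-67,0],[-16,-90,0],[-20,-112,0],[-23.9,-133.4,0],[-23.9,-133.4,0],[-23.9,-133.4,10],[-23.9,-133.4,25],[-23.9,-133.4,34],[-23.9,-133.4,34],[-23.9,-133.4,34],[-23.9,-133.4,34]],"dr":[[0,0,-5],[0,0,-10],[0,0,-15],[0,0,-20],[0,0,-23.1],[0,0,-23.1],[0,0,-23.1],[0,0,-23.1],[0,0,-23.1],[0,0,-23.1],[0,0,-23.1],[0,0,-23.1],[0,0,-23.1]]}'
python3 plan.py 0.4906 -0.0695 0.046 0.302
python3 - <<'E'
from h import *
cam("wrist","w9")
E
```

```text
time_s: 30.15
position: [0.4907, -0.0701, 0.0805]
ee_rot: [-3.141, -0.002, 0.301]
force: [0.1, 0.3, -0.7]
grip_width: 0.0618
t 30.15 pos [490.7 -70.1  80.5] rpy [-3.1408e+00 -2.4000e-03  3.0150e-01] F [ 0.1  0.3 -0.7] w 61.8 | xyz [ 0.  -0.5 34.5] dr [-0.04 -0.14 -0.03]
```

View pics/w9.png

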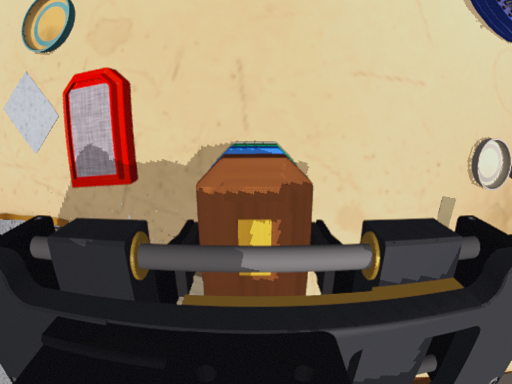

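The lid is held over the stack, with the front cut edges parallel at (255,150). Lowering.

```bash
python3 -m inch '{"xyz":[[0,-0.5,10],[0,-0.5,18],[0,-0.5,22],[0,-0.5,24],[0,-0.5,26],[0,-0.5,28],[0,-0.5,30],[0,-0.5,32],[0,-0.5,34],[0,-0.5,34.7],[0,-0.5,34.7]],"dr":[[0,0,0],[0,0,0],[0,0,0],[0,0,0],[0,0,0],[0,0,0],[0,0,0],[0,0,0],[0,0,0],[0,0,0],[0,0,0]]}'
python3 plan.py 0.4906 -0.0695 0.046 0.302
```

```text
time_s: 31.3
position: [0.4904, -0.0691, 0.046]
ee_rot: [-3.14, -0.002, 0.302]
force: [-4.7, -0.4, 9.4]
grip_width: 0.0618
t 31.3 pos [490.4 -69.1  46. ] rpy [-3.1399e+00 -2.0000e-03  3.0200e-01] F [-4.7 -0.4  9.4] w 61.8 | xyz [0.1 0.5 0. ] dr [-0.1  -0.11  0.  ]
```

Contact at the seated height of 46 mm. I release and retreat.

```bash
python3 -m inch '{"xyz":[[0,0,-0.5],[0,0,-0.5],[0,0,-0.5],[0,0,-20],[0,0,-50],[0,0,-90],[-10,0,-130],[-20,0,-150],[-30,0,-154],[-30,0,-154],[-30,0,-154]],"dr":[[0,0,0],[0,0,0],[0,0,0],[0,0,0],[0,0,0],[0,0,0],[0,0,0],[0,0,0],[0,0,0],[0,0,0],[0,0,0]]}' 87 25
python3 - <<'E'
from meas import *
w=cam("wrist","w10"); zoom(w,90,30,310,220,3,"w10z")
RNG["lid"]=((3,100,40),(14,255,190))
uv,A,m=mask(w,(205,70,310,220),"lid",6); print("lid",[q.round(4) for q in rect(w,uv,.059,.042)])
uv,A,m=mask(w,(105,40,185,145),"red",6); print("red",[q.round(4) for q in rect(w,uv,.017)])
s=cam("scene"); zoom(s,230,130,350,240,5,"s10z")
E
```

```text
time_s: 32.4
position: [0.4614, -0.078, 0.199]
ee_rot: [-3.14, -0.002, 0.302]
force: [0.7, 0.7, 0.2]
grip_width: 0.0871
lid [array([ 0.4904, -0.0688]), np.float64(0.3022), array([99.4101, 61.4658])]
red [array([0.5149, 0.0795]), np.float64(0.344), array([98.6084, 60.0399])]
```

View pics/w10z.png

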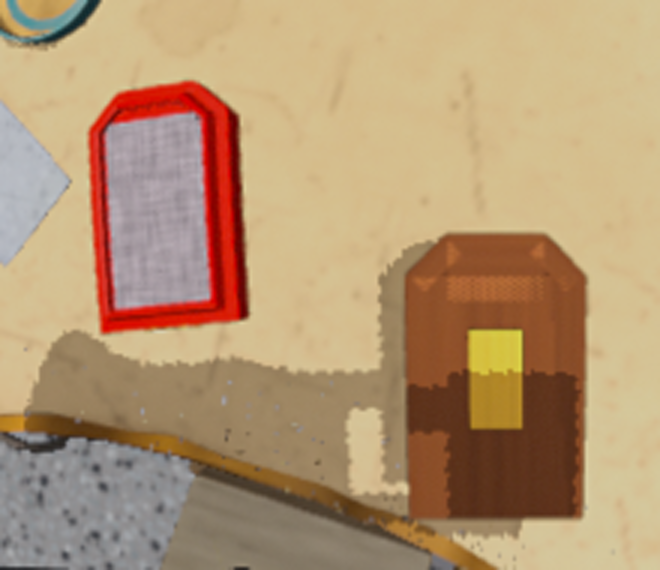

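View pics/s10z.png

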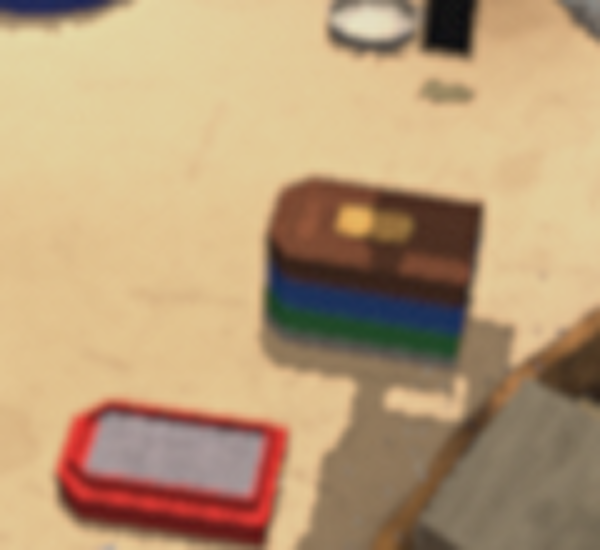

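The stack is complete, flush and level, and the red tray hasn't moved. I hand it in.

```bash
python3 -c "
from station import *
print(job_done()); print(get_state()['time_s'])"
```

```text
the job is handed in; nothing more can be done
None
the job is handed in; nothing more can be done
```

The sorting set is packed on its base plate in the order you asked: green tray, blue tray, wax ring flat in the blue tray, then the lid. I handed the job in just after 32 s, with the gripper open and well clear.

**Last checks**
- **Seating:** The two trays and the lid each met contact at about their expected seated height. In the last pictures the stack looks flush and level.
- **Alignment:** The lid measured (0.490, −0.069) m, yaw 0.302. The base plate measured (0.4915, −0.070) m, yaw 0.302, so the lid is within about 1 mm.
- **Ring:** It showed flat and near the middle of the pocket before the lid went on.
- **Red tray:** Its position is unchanged, within 0.1 mm.

**What disagreed**
- The top camera read about 2 mm lower in x and 1 mm lower in y than the wrist camera. I used the wrist values, which matched the grasps.
- One turn made to look at the base plate stopped early at the last joint's limit. That joint read −2.654 rad against a limit of −2.65. It may be sensor noise, but I can't rule out that it counts as passing the range.

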